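# Put the seasonings, lemon and garlic away in their containers

## Robot

A 6-joint arm with a two-finger parallel gripper is mounted at the origin on the work surface; the furniture and walls round the work are solid. World frame = base frame: x ahead of the robot, y to its left, z up, the work surface at z = 0. Lengths are in m, angles in degrees, forces in N, time in s.
With the tool pointing down it reaches from about 0.425 to 0.925 m from the base axis. Payload 12.5 kg.
Tool frame: the origin (TCP) lies on the centre line of the jaws, within the pads' length; the fingertips stand 8 mm ahead of it and the grasp point (between the pads) lies 11 mm behind it; z points along the fingers, y is the direction in which the jaws open and shut (so a half turn about z gives the same grasp; the last joint's range is limited). The gripper opens to 85 mm and grips with 20 to 120 N. Pads are 22 mm wide; open, the fingers measure 114 mm over their backs; the gripper's body (76 mm by 85 mm) begins 54 mm behind the grasp point. The pads swing forward as they close: fully open they stand 13 mm farther back than shut.
Start: joints at [-82.712, 28.126, 89.318, -0, 62.55, -6.05], TCP at [0.144, -0.608, 0.239] pointing down, gripper open.
Joint ranges: [-177.58, 177.58], [-47.91, 125.51], [2.72, 160], [-65.01, 245.01], [3.68, 167.84], [-153.87, 153.87]. Speed limits (degrees/s): [127.2, 127.2, 159.86, 180, 180, 180].

## Interface

Orientations are given as a 3x3 rotation matrix whose columns are the frame's x, y, z axes.
In Python, from station import * gives the robot as it stands.
- The arm moves only by the shell command python3 -m pendant 'ROWS' [FORCE]. ROWS is JSON, a list of rows, each an object with "linear": the shift along the tool's x, y, z in m, a list of three; "rot": the turn, a rotation vector about the tool's x, y, z in rad, a list of three; "claw": the finger opening in m, from 0 to 0.0854. A call has 1 to 20 rows; each row shifts and turns the commanded pose from where the row before left it, along the tool's axes as they then stand; what a row does not reach is not made up. A row lasts 1/8 s, in which the tool goes at most 62.5 mm and 10.7 degrees, less where a joint would pass 70% of its speed; a pose out of reach is approached as far as the arm can. A call with a gripper value outside its range is refused whole. The fingers move at their own pace and stop on an object; FORCE is the grip in N (left out, the last holds). Time passes only in rows, so rows that do not move let the fingers close. It gives the time, the measured TCP pose, the force and the opening at its end, in the units of the state.
- get_obs(): the state, without advancing time (a new reading comes with each control period).
- read_camera(name): name is "scene" or "top"; returns a dict with "frame" (480x640x3 uint8, red, green, blue), "depth" (480x640 float32, m along the optical axis (not along the pixel's ray), 0 where there is no reading), "vfov" (degrees; the focal length in pixels is half the picture's height over the tangent of half this angle, whatever the lens; pixels are square), "cx", "cy" (the principal point, pixels), "dist" ([k1, k2, p1, p2, k3] as OpenCV has them; the pictures are not rectified), "xyz" and "rotation" of the camera in the world. Camera axes: x right, y down, z forward; pixel columns grow to the right and rows downward; lengths in m; the calibration is good to about 2 mm. A picture is of the moment at which its call begins.
- finish_job(): hands the job in, once; it reports no verdict.
Trained networks look in the newest picture that a camera, given by its name, has taken for a name from the list of things; names that differ only in an ending like _2 or _b are one class to them, and where a whole thing is asked for, a point or a joint stands for the part that bears it (a point fixed in the world has none). Each returns a list of dicts, best first, with "p" (0 to 1); they miss things now and then, are a little off and sometimes report something else, mostly with a low value. They report only what shows in the picture. A call takes as long as a camera call. They do not tell look-alikes from the thing itself.
- search_frame(label, camera): "xyz" ([x, y, z] in m, in the coordinates of the camera as it stood for that picture, good to about 4 mm: the middle of the surface that is visible of it).
The state is a dict: "time_s": time; "q": joint angles; "qvel": joint speeds; "joint_efforts": joint torques, N m; "ee_pos": TCP position; "orientation": TCP orientation; "contact_force": force on the tool from outside, world axes, zero at the start; "wrist_torque": the same for the moment, N m; "grip_width": opening from 0.0 (shut) to 1.0 (fully open).
Only numpy, scipy, OpenCV 4.12 (cv2) and the standard library are available. Lean on these libraries where they do the work, as an engineer would, in place of code of your own. Each camera call takes 0.05 s, during which the arm holds its last target. There are 200 camera calls.

## Task

Clear up after cooking: put the lemon in the blue fruit bowl, put the garlic in the terracotta garlic keeper and then close the keeper with its wooden lid, seated flat, and stand the loose spice jar and the salt shaker upright in the two empty bays of the wooden seasoning caddy - the spice jar in the middle, right beside the matching jar that already stands there, and the salt in the free end bay. Leave the matching jar in its bay, and keep clear of the glass tumbler: it stays standing where it is.

Things in the scene. Friction and masses are not known exactly. Their poses are not given: they have to be found in the camera images.
- spice_jar: Loose clear spice jar with red screw cap and brown label, round and upright, 106 mm tall; body 42 mm across, cap 45 mm across from 85 to 106 mm above the base. Starts standing on the worktop. Origin: centre of the underside, z up along the jar.
- salt: Salt shaker: clear glass with a grey domed cap, round and upright, 90 mm tall; body 44 mm across at 30 mm above the base, narrowing upward to about 34 mm; cap 34 mm across from 66 to 84 mm. Starts standing on the worktop. Origin: centre of the underside, z up.
- lemon: Yellow lemon lying on the worktop, 71 mm long along its x, 53 mm wide along its y, 51 mm high. Origin: on its underside as it lies at the start, below its middle (it may roll when released in the bowl).
- garlic: Pale pink whole garlic bulb standing on its root end, 56 mm across and 56 mm high with a narrowing neck; widest about 22 mm above the base. Origin: centre of the underside, z up.
- keeper_lid: Loose round lid of the garlic keeper, dark wood: plug 98 mm across and 8 mm deep below, disc 128 mm across from 8 to 18 mm, turned knob 30 mm across from 22 to 46 mm on a thinner stem. Starts lying on the worktop, plug down, knob up. Origin: centre of the plug's underside, z up.
- keeper: Garlic keeper: open round terracotta pot with a row of vent holes, 120 mm across outside, bore 112 mm, rim 72 mm above the worktop, inner floor 6 mm above it. Stands loose (0.7 kg). Origin: centre of the underside, z up. With the lid seated on the rim, the lid's origin is 64 mm above this origin.
- bowl: Blue ceramic fruit bowl, empty, round, 180 mm across at the rim and 65 mm high, inner floor about 5 mm above the worktop, 4 mm walls that flare outward. Stands loose (0.7 kg). Origin: centre of the underside, z up.
- caddy: Wooden seasoning caddy, open topped, 74 mm (its x) by 210 mm (its y), 48 mm high, walls and floor 6 mm: three square bays of 62 mm in a row, centred at y = -68, 0 and +68 mm. The bay at y = +68 mm holds the matching jar; the other two are empty. Stands loose (0.7 kg). Origin: centre of the underside, z up.
- twin_jar: The matching spice jar, same size and look as the loose one (red cap, brown label, 45 mm across, 106 mm tall), standing in the end bay of the caddy at the caddy's y = +68 mm. It stays there. Origin: centre of the underside, z up.
- tumbler: Clear glass tumbler, 80 mm across and 91 mm tall, standing empty on the worktop to the left of the work. It must not be moved or tipped. Origin: centre of the underside, z up.
Mind the look-alikes: they are no part of the job. Leave any purple look-alike of the salt alone.

How it is judged (in metres and radians):
At the end, for the whole second after the job is handed in: Lemon in the bowl; garlic in the keeper, lid seated flat on it within 10 mm; loose spice jar in the caddy's middle bay and salt in the empty end bay, each upright on the floor within 13 mm of the bay's centre; matching jar still in its end bay; containers upright; all at rest (horizontal distance between lemon and bowl below 0.075 m and z of lemon in the frame of bowl below 0.075 m and angle between each of bowl, keeper, caddy's own z axis and vertical below 0.1 rad and horizontal distance between garlic and keeper below 0.056 m and z of garlic in the frame of keeper below 0.064 m and horizontal distance between keeper_lid and keeper below 0.01 m and z of keeper_lid in the frame of keeper between 0.06 and 0.068 m and angle between keeper_lid's own z axis and vertical below 0.08 rad and y of spice_jar in the frame of caddy between -0.013 and 0.013 m and x of spice_jar in the frame of caddy between -0.013 and 0.013 m and z of each of spice_jar, salt, twin_jar in the frame of caddy below 0.012 m and angle between each of spice_jar, salt, twin_jar's own z axis and vertical below 0.12 rad and y of salt in the frame of caddy between -0.081 and -0.055 m and x of salt in the frame of caddy between -0.013 and 0.013 m and y of twin_jar in the frame of caddy between 0.055 and 0.081 m and linear speed of each of lemon, garlic, keeper_lid, spice_jar, salt below 0.02 m/s); the robot touches nothing.
It fails at once if the glass tumbler is shifted by more than 20 mm or tipped (distance of tumbler from where it was at the start of the episode above 0.02 m or angle between tumbler's own z axis and vertical above 0.25 rad).
It also fails if it takes over 136 s, if anything falls off the work surface, if the arm or the gripper's body presses on something with over 40 N, if the wrist force passes 120 N, or if a joint passes its speed limit or range.

## Working session

There is one attempt and no reset: what is moved stays moved. The work goes in short steps, Python scripts to look and compute and a shell command to move; the robot and the scene stay as the last step left them, time stands still between calls to the robot, and variables do not carry over. Pictures are saved under pics/ and viewed, about 12 in all and at most 16, crops included, and the job is handed in when it is done.

```bash
mkdir -p pics
cat > h.py <<'E'
from station import *
import numpy as np, cv2
def cam(n):
    c=read_camera(n); c["R"]=np.array(c["rotation"]).reshape(3,3); c["t"]=np.array(c["xyz"]); c["f"]=240/np.tan(np.radians(c["vfov"])/2)
    c["K"]=np.array([[c["f"],0,c["cx"]],[0,c["f"],c["cy"]],[0,0,1]]); c["d"]=np.array(c["dist"],float); return c
def save(c,fn): cv2.imwrite("pics/"+fn,cv2.cvtColor(c["frame"],cv2.COLOR_RGB2BGR))
def cloud(c):
    if "cl" not in c:
        v,u=np.mgrid[0:480,0:640]; p=np.stack([u,v],-1).reshape(-1,1,2).astype(np.float64)
        n=cv2.undistortPoints(p,c["K"],c["d"]).reshape(480,640,2); z=c["depth"].astype(float)
        c["cl"]=np.dstack([n*z[...,None],z])@c["R"].T+c["t"]
    return c["cl"]
def proj(c,P):
    P=np.atleast_2d(P).astype(float); r=cv2.Rodrigues(c["R"].T)[0]; return cv2.projectPoints(P,r,-c["R"].T@c["t"],c["K"],c["d"])[0].reshape(-1,2)
def ray(c,u,v,z):
    n=cv2.undistortPoints(np.array([[[u,v]]],float),c["K"],c["d"]).ravel(); d=c["R"]@np.array([*n,1]); return c["t"]+d*(z-c["t"][2])/d[2]
def find(lab,n,c):
    return [(round(o["p"],2),np.round(c["R"]@np.array(o["xyz"])+c["t"],3)) for o in search_frame(lab,n)]
E
python3 - <<'E'
from h import *
for n in ["top","scene"]:
    c=cam(n); save(c,n+"0.png"); print(n,c["t"],c["R"].round(2).tolist(),c["f"])
    for l in "spice_jar salt lemon garlic keeper_lid keeper bowl caddy tumbler".split():
        for p,x in find(l,n,c)[:4]: print(l,p,x,proj(c,x)[0].round())
o=get_obs(); print(o["ee_pos"],o["orientation"],o["contact_force"],o["time_s"])
E
```

```text
top [-0.41441779  0.47804162  1.27764694] [[-0.44, -0.7, 0.57], [-0.9, 0.34, -0.27], [-0.0, -0.63, -0.77]] 528.302609915108
spice_jar 0.95 [0.421 0.367 0.078] [222. 293.]
salt 0.76 [0.282 0.184 0.057] [305. 311.]
lemon 0.81 [ 0.406 -0.002  0.042] [345. 257.]
keeper_lid 0.85 [0.434 0.175 0.018] [286. 277.]
bowl 0.88 [ 0.654 -0.25   0.033] [376. 181.]
caddy 0.64 [0.61  0.228 0.024] [247. 240.]
tumbler 0.7 [0.597 0.452 0.055] [175. 262.]
scene [-0.27718261 -0.3461114   0.62399246] [[0.47, -0.49, 0.73], [-0.88, -0.26, 0.39], [0.0, -0.83, -0.56]] 449.5899126630302
spice_jar 0.95 [0.422 0.352 0.064] [202. 211.]
salt 0.59 [ 0.42  -0.193  0.049] [415. 284.]
salt 0.58 [ 0.664 -0.241  0.037] [466. 235.]
lemon 0.6 [ 0.414 -0.013  0.037] [333. 264.]
garlic 0.58 [ 0.434 -0.328  0.028] [482. 309.]
keeper 0.88 [0.59  0.002 0.045] [360. 221.]
bowl 0.77 [ 0.662 -0.239  0.038] [465. 235.]
caddy 0.5 [ 0.436 -0.331  0.034] [485. 306.]
caddy 0.43 [0.421 0.353 0.064] [201. 211.]
tumbler 0.95 [0.574 0.446 0.072] [212. 175.]
[ 0.14421214 -0.60816394  0.23934146] [[ 9.73027781e-01  2.30687964e-01  2.15505284e-05]
 [ 2.30687965e-01 -9.73027773e-01 -1.21975846e-04]
 [-7.16909701e-06  1.23657334e-04 -9.99999992e-01]] [0.81338726 0.54164312 0.14803027] 1.0
```

View pics/top0.png

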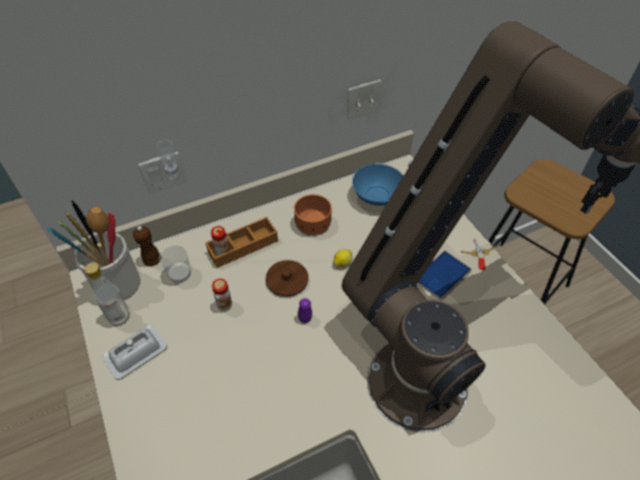

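View pics/scene0.png

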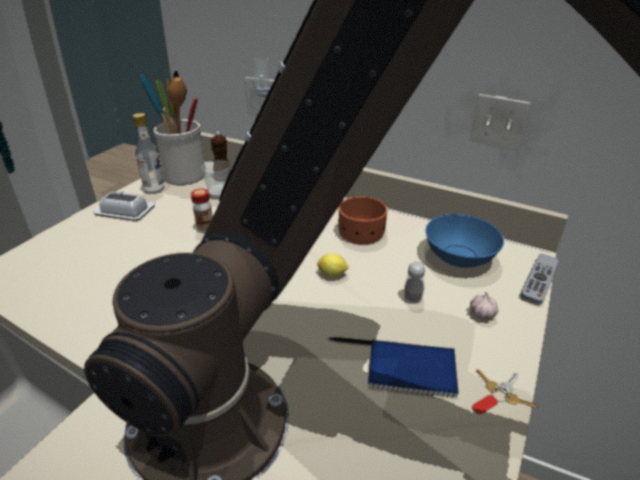

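The top view shows the loose jar (222,293), twin in the caddy's left end (219,238), lid (287,277), keeper (313,215), lemon (344,257), bowl (378,187), tumbler (176,264), and the purple look-alike (305,311). The scene view shows the real salt (415,283) and garlic (484,307).

```bash
cat > m.py <<'E'
from h import *
from scipy.optimize import least_squares
def pts(cs,xy,r,z0,z1):
    out=[]
    for c in cs:
        P=cloud(c)[c["depth"]>0]; out.append(P[(np.hypot(*(P[:,:2]-xy).T)<r)&(P[:,2]>z0)&(P[:,2]<z1)])
    return np.vstack(out)
def circ(P,xy,R):
    s=least_squares(lambda q:np.hypot(P[:,0]-q[0],P[:,1]-q[1])-R,xy,loss="soft_l1",f_scale=.003); return s.x.round(4),len(P),round(float(np.sqrt(np.mean(s.fun**2))),4)
E
python3 - <<'E'
from m import *
T=cam("top");S=cam("scene")
for nm,xy,r,z0,z1,R in [("spicebody",(.43,.365),.05,.03,.08,.021),("spicecap",(.43,.365),.05,.088,.103,.0225),("salt",(.43,-.19),.05,.02,.045,.021),("saltcap",(.43,-.19),.05,.067,.08,.017),("garlic",(.44,-.335),.05,.015,.03,.027),
  ("lid",(.434,.175),.09,.012,.022,None),("knob",(.434,.175),.03,.028,.05,.014),("keeper",(.61,.0),.1,.062,.08,.058),("bowl",(.67,-.25),.13,.055,.075,.089),("lemon",(.41,-.01),.06,.01,.06,None),("tumbler",(.6,.45),.06,.03,.09,.039)]:
    for n,c in (("T",T),("S",S)):
        P=pts([c],xy,r,z0,z1)
        if len(P)<8: continue
        m=(P.min(0)+P.max(0))/2
        print(nm,n,"mid",m.round(3),"ext",np.ptp(P,axis=0).round(3),"zmax",P[:,2].max().round(3),circ(P,xy,R) if R else P.mean(0).round(3))
P=pts([T],(.62,.2),.16,.035,.06); print("caddy",cv2.minAreaRect(P[:,:2].astype(np.float32)),P[:,2].max())
P=pts([T],(.62,.28),.1,.085,.115); print("twincap",circ(P,P[:,:2].mean(0),.0225))
P=pts([S,T],(.41,-.01),.06,.012,.06); print("lemon rect",cv2.minAreaRect(P[:,:2].astype(np.float32)))
im=cv2.resize(T["frame"][170:330,150:410],None,fx=3,fy=3,interpolation=cv2.INTER_CUBIC); cv2.imwrite("pics/topcrop.png",im[...,::-1])
E
```

```text
spicebody T mid [0.422 0.368 0.055] ext [0.032 0.044 0.049] zmax 0.08 (array([0.4311, 0.3676]), 183, 0.0016)
spicebody S mid [0.433 0.362 0.055] ext [0.043 0.039 0.05 ] zmax 0.08 (array([0.4352, 0.3658]), 337, 0.0017)
spicecap T mid [0.432 0.367 0.095] ext [0.047 0.045 0.015] zmax 0.103 (array([0.4334, 0.3674]), 77, 0.0035)
spicecap S mid [0.433 0.364 0.096] ext [0.041 0.042 0.015] zmax 0.103 (array([0.4376, 0.3676]), 108, 0.0018)
salt S mid [ 0.424 -0.189  0.032] ext [0.031 0.043 0.025] zmax 0.045 (array([ 0.433 , -0.1887]), 223, 0.0015)
saltcap S mid [ 0.428 -0.187  0.074] ext [0.026 0.035 0.013] zmax 0.08 (array([ 0.4336, -0.1872]), 104, 0.0012)
garlic S mid [ 0.441 -0.329  0.022] ext [0.042 0.057 0.015] zmax 0.03 (array([ 0.4517, -0.33  ]), 208, 0.002)
lid T mid [0.435 0.173 0.017] ext [0.129 0.126 0.01 ] zmax 0.022 [0.432 0.174 0.017]
knob T mid [0.434 0.173 0.039] ext [0.027 0.028 0.021] zmax 0.05 (array([0.4367, 0.1723]), 85, 0.0044)
keeper T mid [0.605 0.008 0.07 ] ext [0.122 0.12  0.016] zmax 0.078 (array([0.6045, 0.0071]), 239, 0.0023)
keeper S mid [0.609 0.005 0.068] ext [
[... 282 characters left out ...]
0.0254)
lemon T mid [ 0.416 -0.003  0.034] ext [0.05  0.064 0.045] zmax 0.057 [0.411 0.001 0.039]
lemon S mid [ 0.42  -0.004  0.032] ext [0.049 0.067 0.043] zmax 0.053 [ 0.413 -0.01   0.036]
tumbler T mid [0.595 0.451 0.06 ] ext [0.088 0.078 0.06 ] zmax 0.09 (array([0.5948, 0.451 ]), 670, 0.003)
tumbler S mid [0.599 0.451 0.06 ] ext [0.084 0.084 0.06 ] zmax 0.09 (array([0.6   , 0.4501]), 674, 0.0024)
caddy ((0.6611209511756897, 0.1970854103565216), (0.30691784620285034, 0.1898541897535324), 89.99049377441406) 0.0599820735152472
twincap (array([0.6106, 0.3101]), 209, 0.0072)
lemon rect ((0.420407772064209, -0.0050202831625938416), (0.05438552051782608, 0.06098359823226929), 60.54718780517578)
```

View pics/topcrop.png

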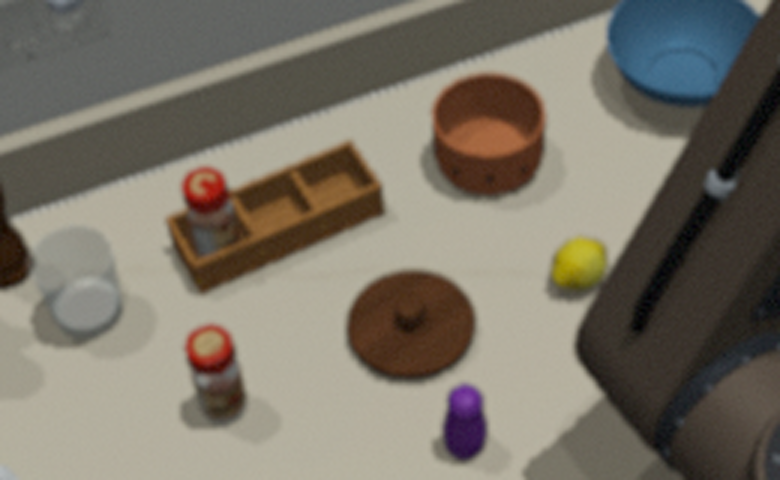

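The crop confirms the layout: the caddy's twin jar is at its left end, and the middle and right bays are empty. Next I fit the caddy, bowl and lemon by colour.

```bash
cat > cad.py <<'E'
from m import *
T=cam("top");S=cam("scene")
def msk(c,lo,hi,smin,xy,r,z0,z1):
    h=cv2.cvtColor(c["frame"],cv2.COLOR_RGB2HSV); P=cloud(c)
    m=(h[...,0]>=lo)&(h[...,0]<=hi)&(h[...,1]>smin)&(c["depth"]>0)&(np.hypot(P[...,0]-xy[0],P[...,1]-xy[1])<r)&(P[...,2]>z0)&(P[...,2]<z1); return P[m]
def rectfit(P,L,W,g):
    # rim walls of caddy: points lie on any of the walls (centerlines)
    def f(q):
        d=P[:,:2]-q[:2];c,s=np.cos(q[2]),np.sin(q[2]);x=d@[c,s];y=d@[-s,c]
        e=np.minimum.reduce([abs(abs(x)-.034),abs(abs(y)-.034),abs(abs(y)-.102)]); o=np.maximum(abs(x)-.037,0)+np.maximum(abs(y)-.105,0); return np.maximum(e-.003,0)+o
    best=min((least_squares(f,[g[0]+a,g[1]+b,g[2]+t],loss="soft_l1",f_scale=.004) for a in(-.01,.01) for b in (-.015,0,.015) for t in(-.1,.0,.1)),key=lambda s:s.cost); return best.x.round(4),np.degrees(best.x[2]).round(1),best.cost
E
python3 - <<'E'
from cad import *
P=msk(T,5,22,90,(.62,.23),.13,.042,.054); print(len(P)); r=cv2.minAreaRect(P[:,:2].astype(np.float32));print(r)
print(rectfit(P,.21,.074,[r[0][0],r[0][1],0]))
for n,c in (("T",T),("S",S)):
    B=msk(c,95,120,90,(.66,-.25),.13,.0,.075); B=B[B[:,2]>B[:,2].max()-.012]; print("bowl",n,B[:,2].max(),circ(B,(.66,-.25),.089),(B.min(0)+B.max(0))/2,np.ptp(B,axis=0))
    L=msk(c,20,35,120,(.415,-.005),.06,.0,.06);
    if len(L)>20: print("lemon",n,len(L),cv2.minAreaRect(L[:,:2].astype(np.float32)),L[:,2].max())
    for nm,xy in (("spice",(.433,.367)),("twin",(.61,.28))):
        C=pts([c],xy,.06,.075,.12); h=None
        R=np.vstack([msk(c,0,6,130,xy,.06,.085,.12),msk(c,174,180,130,xy,.06,.085,.12)])
        if len(R)>10: print(nm,n,len(R),circ(R[R[:,2]<.104],R[:,:2].mean(0),.0225),(R.min(0)+R.max(0))/2)
W=cloud(T); 
for y in(-.25,0,.2): print("wall x",W[(abs(W[...,1]-y)<.02)&(W[...,2]>.05)&(W[...,2]<.08)&(W[...,0]>.7)][:,0].min())
E
```

```text
311
((0.609086811542511, 0.2451588362455368), (0.07729823142290115, 0.20739734172821045), 3.925694227218628)
(array([0.6107, 0.2465, 0.0629]), np.float64(3.6), np.float64(0.000756165471896942))
bowl T 0.07354776066474766 (array([ 0.6158, -0.2416]), 50, 0.004) [ 0.62134522 -0.2347416   0.06756858] [0.1692622  0.17061466 0.01195836]
lemon T 240 ((0.4144423007965088, 4.302710294723511e-06), (0.05094484984874725, 0.04474613070487976), 64.356689453125) 0.05352855788510924
spice T 102 (array([0.4344, 0.3674]), 62, 0.0026) [0.42913571 0.36903339 0.0997535 ]
twin T 124 (array([0.6103, 0.3104]), 32, 0.0015) [0.60546161 0.31205663 0.10530684]
bowl S 0.06688370855092074 (array([ 0.6224, -0.2408]), 632, 0.0039) [ 0.62376434 -0.24078429  0.06089466] [0.1830609  0.17134263 0.0119781 ]
lemon S 475 ((0.4159032106399536, -0.012000557035207748), (0.03686400502920151, 0.05979446321725845), 41.58827590942383) 0.05234188211476709
spice S 139 (array([0.4378, 0.3671]), 99, 0.0019) [0.43460386 0.36399338 0.09834689]
wall x 0.7001849906752529
wall x 0.7425025971456765
wall x 0.7410015031847048
```

```bash
python3 -m pendant '[{"linear":[0.05,0,0],"rot":[0,0,-0.1674],"claw":0.085},{"linear":[0.05,0,0],"rot":[0,0,-0.1674],"claw":0.085},{"linear":[0.05,0,0],"rot":[0,0,-0.1674],"claw":0.085},{"linear":[0.05,0,0],"rot":[0,0,-0.1674],"claw":0.085},{"linear":[0.02,0.04,0],"rot":[0,0,-0.1674],"claw":0.085},{"linear":[0.02,0.04,0],"rot":[0,0,-0.1674],"claw":0.085},{"linear":[0,0.02,0],"rot":[0,0,-0.1674],"claw":0.085},{"linear":[0,0,0],"rot":[0,0,-0.1674],"claw":0.085}]' 40
```

```text
time_s: 2.2
ee_pos: [0.427, -0.5339, 0.2388]
orientation: [[-0.008, 1.0, -0.0], [1.0, 0.008, 0.0], [0.0, -0.0, -1.0]]
contact_force: [-1.1, 0.3, 0.5]
grip_width: 0.996
```

```bash
python3 -m pendant '[{"linear":[0.05,0.01,0],"rot":[0,0,0],"claw":0.085},{"linear":[0.05,0.01,0],"rot":[0,0,0],"claw":0.085},{"linear":[0.05,0.005,0],"rot":[0,0,0],"claw":0.085},{"linear":[0.054,0,0.03],"rot":[0,0,0],"claw":0.085},{"linear":[0,0,0.05],"rot":[0,0,0],"claw":0.085},{"linear":[0,0,0.05],"rot":[0,0,0],"claw":0.085},{"linear":[0,0,0.05],"rot":[0,0,0],"claw":0.085},{"linear":[0,0,0.03],"rot":[0,0,0],"claw":0.085},{"linear":[0,0,0.013],"rot":[0,0,0],"claw":0.085},{"linear":[0,0,0],"rot":[0,0,0],"claw":0.085},{"linear":[0,0,0],"rot":[0,0,0],"claw":0.03},{"linear":[0,0,0],"rot":[0,0,0],"claw":0.03},{"linear":[0,0,0],"rot":[0,0,0],"claw":0.03},{"linear":[0,0,0],"rot":[0,0,0],"claw":0.03},{"linear":[0,0,0],"rot":[0,0,0],"claw":0.03},{"linear":[0,0,0],"rot":[0,0,0],"claw":0.03}]' 40
```

```text
time_s: 4.2
ee_pos: [0.4507, -0.3304, 0.0182]
orientation: [[-0.001, 1.0, 0.002], [1.0, 0.001, -0.002], [-0.002, 0.002, -1.0]]
contact_force: [-2.5, 1.3, 13.6]
grip_width: 0.602
```

```bash
python3 -m pendant '[{"linear":[0,0,-0.04],"rot":[0,0,0],"claw":0.03},{"linear":[0,0,-0.05],"rot":[0,0,0],"claw":0.03},{"linear":[0,0,-0.05],"rot":[0,0,0],"claw":0.03},{"linear":[0.02,0.01,-0.04],"rot":[0,0,0],"claw":0.03},{"linear":[0.05,0.02,0],"rot":[0,0,0],"claw":0.03},{"linear":[0.05,0.025,0],"rot":[0,0,0],"claw":0.03},{"linear":[0.05,0.025,0],"rot":[0,0,0],"claw":0.03},{"linear":[0.05,0.025,0],"rot":[0,0,0],"claw":0.03},{"linear":[0.05,0.025,0],"rot":[0,0,0],"claw":0.03},{"linear":[0.05,0.025,0],"rot":[0,0,0],"claw":0.03},{"linear":[0.016,0,0.03],"rot":[0,0,0],"claw":0.03},{"linear":[0,0,0.04],"rot":[0,0,0],"claw":0.03},{"linear":[0,0,0],"rot":[0,0,0],"claw":0.03}]'
python3 - <<'E'
from h import *
S=cam("scene");save(S,"s1.png");T=cam("top");save(T,"t1.png");print(get_obs()["ee_pos"],get_obs()["grip_width"])
a=np.hstack([S["frame"][120:360,240:560],T["frame"][130:370,200:520]]);cv2.imwrite("pics/p1.png",a[...,::-1])
E
```

```text
time_s: 5.82
ee_pos: [0.6037, 0.0065, 0.1248]
orientation: [[-0.002, 1.0, -0.004], [1.0, 0.002, 0.0], [0.0, -0.004, -1.0]]
contact_force: [1.0, -0.5, -0.4]
grip_width: 0.596
[0.60532077 0.00593327 0.12765126] 0.597382479190228
```

View pics/p1.png

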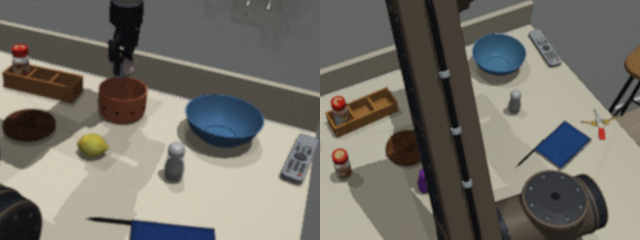

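The garlic is held above the keeper (scene crop 122,72 over the pot at 122,100). Lowering it now.

```bash
python3 -m pendant '[{"linear":[0,0,0.04],"rot":[0,0,0],"claw":0.03},{"linear":[0,0,0.035],"rot":[0,0,0],"claw":0.03},{"linear":[0,0,0.015],"rot":[0,0,0],"claw":0.03},{"linear":[0,0,0],"rot":[0,0,0],"claw":0.068},{"linear":[0,0,0],"rot":[0,0,0],"claw":0.068},{"linear":[0,0,0],"rot":[0,0,0],"claw":0.068},{"linear":[0,0,0],"rot":[0,0,0],"claw":0.068},{"linear":[0,0,-0.04],"rot":[0,0,0],"claw":0.068},{"linear":[0,0,-0.05],"rot":[0,0,0],"claw":0.068},{"linear":[-0.01,-0.03,-0.05],"rot":[0,0,0],"claw":0.085},{"linear":[-0.005,-0.05,0],"rot":[0,0,0],"claw":0.085},{"linear":[0,-0.05,0],"rot":[0,0,0],"claw":0.085},{"linear":[0,-0.05,0],"rot":[0,0,0],"claw":0.085},{"linear":[0,0,0],"rot":[0,0,0],"claw":0.085}]'
python3 - <<'E'
from m import *
S=cam("scene");T=cam("top");print(get_obs()["ee_pos"])
a=np.hstack([S["frame"][120:360,240:560],T["frame"][130:370,200:520]]);cv2.imwrite("pics/p2.png",a[...,::-1])
for n,c in (("S",S),("T",T)):
    P=pts([c],(.606,.006),.05,.015,.09); print(n,"garlic pts z",len(P),P[:,2].max() if len(P) else 0)
    P=pts([c],(.606,.006),.1,.062,.08); print(circ(P,(.606,.006),.058) if len(P)>20 else 0)
E
```

```text
time_s: 7.68
ee_pos: [0.4221, -0.0088, 0.1768]
orientation: [[-0.001, 1.0, -0.001], [1.0, 0.001, 0.0], [0.0, -0.001, -1.0]]
contact_force: [0.7, -0.3, 0.1]
grip_width: 0.992
[ 0.42553975 -0.00918814  0.17692539]
S garlic pts z 78 0.06999508913173424
(array([0.6085, 0.0057]), 396, 0.0019)
T garlic pts z 0 0
(array([0.6051, 0.0073]), 39, 0.0017)
```

View pics/p2.png

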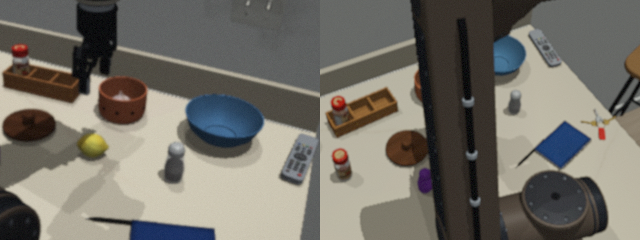

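The garlic sits in the keeper (scene crop 122,98). The gripper is now next to the lemon (92,147).

```bash
python3 -m pendant '[{"linear":[0.005,-0.005,0.05],"rot":[0,0,0],"claw":0.085},{"linear":[0,0,0.05],"rot":[0,0,0],"claw":0.085},{"linear":[0,0,0.04],"rot":[0,0,0],"claw":0.085},{"linear":[0,0,0.019],"rot":[0,0,0],"claw":0.085},{"linear":[0,0,0],"rot":[0,0,0],"claw":0.085},{"linear":[0,0,0],"rot":[0,0,0],"claw":0.03},{"linear":[0,0,0],"rot":[0,0,0],"claw":0.03},{"linear":[0,0,0],"rot":[0,0,0],"claw":0.03},{"linear":[0,0,0],"rot":[0,0,0],"claw":0.03},{"linear":[0,0,0],"rot":[0,0,0],"claw":0.03},{"linear":[0,0,0],"rot":[0,0,0],"claw":0.03},{"linear":[0,0,-0.03],"rot":[0,0,0],"claw":0.03},{"linear":[0,0,-0.05],"rot":[0,0,0],"claw":0.03},{"linear":[0,0,-0.05],"rot":[0,0,0],"claw":0.03},{"linear":[0,0,-0.05],"rot":[0,0,0],"claw":0.03}]'
```

```text
time_s: 9.65
ee_pos: [0.4196, -0.004, 0.1999]
orientation: [[-0.001, 1.0, 0.002], [1.0, 0.001, -0.0], [-0.0, 0.002, -1.0]]
contact_force: [0.7, -0.0, -0.7]
grip_width: 0.594
```

```bash
python3 -m pendant '[{"linear":[-0.04,0.034,0],"rot":[0,0,0],"claw":0.03},{"linear":[-0.04,0.034,0],"rot":[0,0,0],"claw":0.03},{"linear":[-0.04,0.034,0],"rot":[0,0,0],"claw":0.03},{"linear":[-0.04,0.034,0],"rot":[0,0,0],"claw":0.03},{"linear":[-0.04,0.034,0],"rot":[0,0,0],"claw":0.03},{"linear":[-0.037,0.031,0.02],"rot":[0,0,0],"claw":0.03},{"linear":[0,0,0.05],"rot":[0,0,0],"claw":0.03},{"linear":[0,0,0.05],"rot":[0,0,0],"claw":0.03},{"linear":[0,0,0.04],"rot":[0,0,0],"claw":0.03},{"linear":[0,0,0.012],"rot":[0,0,0],"claw":0.03},{"linear":[0,0,0],"rot":[0,0,0],"claw":0.08},{"linear":[0,0,0],"rot":[0,0,0],"claw":0.08},{"linear":[0,0,0],"rot":[0,0,0],"claw":0.08},{"linear":[0,0,0],"rot":[0,0,0],"claw":0.08},{"linear":[0,0,-0.04],"rot":[0,0,0],"claw":0.08},{"linear":[0,0,-0.05],"rot":[0,0,0],"claw":0.08},{"linear":[0,0,-0.05],"rot":[0,0,0],"claw":0.08},{"linear":[0,0,-0.03],"rot":[0,0,0],"claw":0.08},{"linear":[0.05,-0.03,0],"rot":[0,0,0],"claw":0.08},{"linear":[0.05,-0.05,0],"rot":[0,0,0],"claw":0.08}]'
```

```text
time_s: 12.15
ee_pos: [0.5462, -0.1456, 0.1956]
orientation: [[-0.001, 1.0, 0.001], [1.0, 0.001, -0.0], [-0.0, 0.001, -1.0]]
contact_force: [1.1, 0.8, -0.2]
grip_width: 0.938
```

```bash
python3 -m pendant '[{"linear":[0.05,-0.02,0],"rot":[0,0,0],"claw":0.08},{"linear":[0.05,-0.02,0],"rot":[0,0,0],"claw":0.08},{"linear":[0.05,-0.02,0],"rot":[0,0,0],"claw":0.08},{"linear":[0.05,-0.02,0],"rot":[0,0,0],"claw":0.08},{"linear":[0.05,-0.02,0],"rot":[0,0,0],"claw":0.07},{"linear":[0.05,-0.005,0],"rot":[0,0,0],"claw":0.06},{"linear":[0.014,0,0.03],"rot":[0,0,0],"claw":0.06},{"linear":[0,0,0.05],"rot":[0,0,0],"claw":0.06},{"linear":[0,0,0],"rot":[0,0,0],"claw":0.06}]'
python3 - <<'E'
from m import *
S=cam("scene");T=cam("top");o=get_obs();print(o["ee_pos"])
save(T,"t3.png")
a=np.hstack([S["frame"][120:360,240:560],cv2.resize(T["frame"][200:320,230:390],None,fx=2,fy=2)]);cv2.imwrite("pics/p3.png",a[...,::-1])
P=pts([T],(.435,.173),.08,.012,.022);print(len(P),P[:,:2].min(0),P[:,:2].max(0),circ(P[np.hypot(*(P[:,:2]-[.435,.173]).T)>.055],(.435,.173),.062))
P=pts([S],(.62,-.24),.06,.02,.09);print("bowl contents",len(P),P[:,2].max())
print(proj(T,[[.435,.173,.046],[.435,.173,.018]]))
E
```

```text
time_s: 13.28
ee_pos: [0.4402, 0.1671, 0.1136]
orientation: [[-0.002, 1.0, -0.005], [1.0, 0.002, -0.001], [-0.001, -0.005, -1.0]]
contact_force: [-0.2, 0.5, 0.7]
grip_width: 0.702
[0.44190502 0.16711337 0.11628259]
404 [0.37744756 0.18292242] [0.49891627 0.23536044] (array([0.4344, 0.1701]), 124, 0.0026)
bowl contents 455 0.056637946475241785
[[286.12847234 270.60823055]
 [286.6094665  276.2586881 ]]
```

View pics/p3.png

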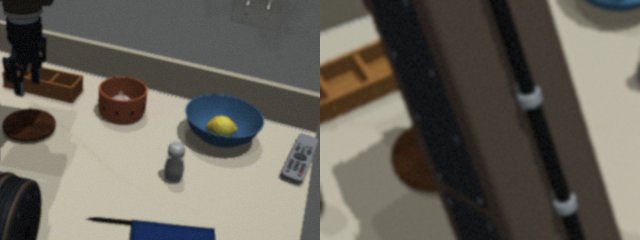

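The lemon is in the bowl (crop 222,127). Next is the lid's knob.

```bash
python3 -m pendant '[{"linear":[0.005,-0.006,0.03],"rot":[0,0,0],"claw":0.06},{"linear":[0,0,0.035],"rot":[0,0,0],"claw":0.06},{"linear":[0,0,0.016],"rot":[0,0,0],"claw":0.06},{"linear":[0,0,0],"rot":[0,0,0],"claw":0.06},{"linear":[0,0,0],"rot":[0,0,0],"claw":0.01},{"linear":[0,0,0],"rot":[0,0,0],"claw":0.01},{"linear":[0,0,0],"rot":[0,0,0],"claw":0.01},{"linear":[0,0,0],"rot":[0,0,0],"claw":0.01},{"linear":[0,0,0],"rot":[0,0,0],"claw":0.01},{"linear":[0,0,0],"rot":[0,0,0],"claw":0.01},{"linear":[0,0,0],"rot":[0,0,0],"claw":0.01}]' 60
python3 -c "
from h import *
o=get_obs();print(o['ee_pos'],o['contact_force'],o['grip_width'])"
```

```text
time_s: 14.75
ee_pos: [0.4365, 0.1723, 0.036]
orientation: [[-0.001, 1.0, 0.003], [1.0, 0.001, 0.001], [0.001, 0.003, -1.0]]
contact_force: [-0.6, -2.2, 14.6]
grip_width: 0.327
[0.43648055 0.17227879 0.03598462] [-0.63744147 -2.21752286 14.60743751] 0.32690019625622824
```

```bash
python3 -m pendant '[{"linear":[0,0,-0.02],"rot":[0,0,0],"claw":0.01},{"linear":[0,0,-0.04],"rot":[0,0,0],"claw":0.01},{"linear":[0,0,-0.05],"rot":[0,0,0],"claw":0.01},{"linear":[-0.026,0.026,-0.035],"rot":[0,0,0],"claw":0.01},{"linear":[-0.04,0.04,0],"rot":[0,0,0],"claw":0.01},{"linear":[-0.04,0.04,0],"rot":[0,0,0],"claw":0.01},{"linear":[-0.04,0.04,0],"rot":[0,0,0],"claw":0.01},{"linear":[-0.02,0.025,0.03],"rot":[0,0,0],"claw":0.01},{"linear":[0,0,0.02],"rot":[0,0,0],"claw":0.01},{"linear":[0,0,0],"rot":[0,0,0],"claw":0.01},{"linear":[0,0,0],"rot":[0,0,0],"claw":0.01}]'
python3 - <<'E'
from m import *
S=cam("scene");T=cam("top");o=get_obs();p=o["ee_pos"];print(p,o["contact_force"],o["grip_width"])
a=np.hstack([S["frame"][120:360,240:560],cv2.resize(T["frame"][150:270,230:390],None,fx=2,fy=2)]);cv2.imwrite("pics/p4.png",a[...,::-1])
for n,c in (("S",S),("T",T)):
    P=pts([c],p[:2],.085,.075,p[2]-.01)
    if len(P)>10:
        print(n,"lid",len(P),P.min(0),P.max(0)); Q=P[np.hypot(*(P[:,:2]-p[:2]).T)>.055]; print(circ(Q,p[:2],.063))
    P=pts([c],(.606,.006),.08,.03,.074); print("keeper",len(P),circ(P[np.hypot(*(P[:,:2]-[.606,.006]).T)>.052],(.606,.006),.0595))
E
```

```text
time_s: 16.12
ee_pos: [0.6068, 0.0066, 0.1305]
orientation: [[-0.002, 1.0, 0.001], [1.0, 0.002, -0.0], [-0.0, 0.001, -1.0]]
contact_force: [-0.1, -0.0, -2.4]
grip_width: 0.328
[0.60693945 0.00670494 0.13066648] [ 1.30438649  0.48615637 -1.41386712] 0.3228666769711781
S lid 1044 [ 0.54107217 -0.05829542  0.10094106] [0.66798317 0.06785156 0.12031163]
(array([0.6072, 0.0066]), 387, 0.0035)
keeper 1019 (array([0.6099, 0.0065]), 931, 0.0021)
keeper 0 (array([0.606, 0.006]), 0, nan)
  return _methods._mean(a, axis=axis, dtype=dtype,
  ret = ret.dtype.type(ret / rcount)
```

View pics/p4.png

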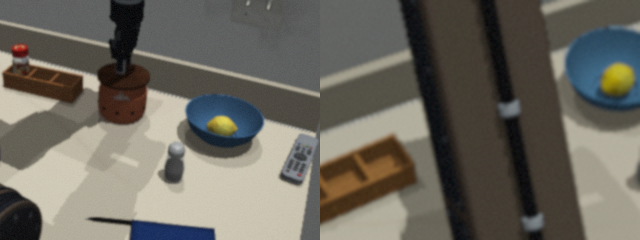

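The lid is centred over the keeper (scene crop 122,76 above the pot). Lowering it.

```bash
python3 -m pendant '[{"linear":[0,0.001,0.015],"rot":[0,0,0],"claw":0.01},{"linear":[0,0,0.01],"rot":[0,0,0],"claw":0.01},{"linear":[0,0,0.005],"rot":[0,0,0],"claw":0.01},{"linear":[0,0,0],"rot":[0,0,0],"claw":0.01}]'
```

```text
time_s: 16.73
ee_pos: [0.6072, 0.0065, 0.1001]
orientation: [[-0.001, 1.0, -0.001], [1.0, 0.001, -0.0], [-0.0, -0.001, -1.0]]
contact_force: [-7.1, 0.2, 13.0]
grip_width: 0.325
```

```bash
python3 -m pendant '[{"linear":[0,0,0],"rot":[0,0,0],"claw":0.06},{"linear":[0,0,0],"rot":[0,0,0],"claw":0.06},{"linear":[0,0,0],"rot":[0,0,0],"claw":0.06},{"linear":[0,0,-0.02],"rot":[0,0,0],"claw":0.06},{"linear":[0,0,-0.04],"rot":[0,0,0],"claw":0.08},{"linear":[0,-0.03,-0.05],"rot":[0,0,0],"claw":0.08},{"linear":[0.05,-0.03,0],"rot":[0,0,0],"claw":0.08},{"linear":[0.05,-0.03,0],"rot":[0,0,0],"claw":0.08},{"linear":[0.05,-0.03,0],"rot":[0,0,0],"claw":0.08},{"linear":[0.05,-0.03,0],"rot":[0,0,0],"claw":0.08},{"linear":[0.05,-0.02,0],"rot":[0,0,0],"claw":0.08},{"linear":[0.05,0,0],"rot":[0,0,0],"claw":0.08},{"linear":[0.05,0,0],"rot":[0,0,0],"claw":0.08},{"linear":[0.011,-0.002,0],"rot":[0,0,0],"claw":0.08},{"linear":[0,0,0],"rot":[0,0,0],"claw":0.08}]'
python3 - <<'E'
from m import *
S=cam("scene");T=cam("top");o=get_obs();p=o["ee_pos"];print(p,o["contact_force"],o["grip_width"])
cv2.imwrite("pics/p5.png",np.hstack([cv2.resize(S["frame"][150:270,300:460],None,fx=2,fy=2),cv2.resize(T["frame"][170:290,200:360],None,fx=2,fy=2)])[...,::-1])
k=np.array([.607,.006])
for n,c in (("S",S),("T",T)):
    P=pts([c],k,.09,.05,.13); r=np.hypot(*(P[:,:2]-k).T); Q=P[(r>.025)&(r<.055)&(P[:,2]>.075)]
    if len(Q)>20:
        A=np.c_[Q[:,:2]-k,np.ones(len(Q))]; pl=np.linalg.lstsq(A,Q[:,2],rcond=None)[0]; print(n,"lid plane",pl)
    Q=P[P[:,2]>.074];print("lid mid",(Q.min(0)+Q.max(0))/2,np.ptp(Q,axis=0)) if len(Q) else 0
E
```

```text
time_s: 18.6
ee_pos: [0.4349, 0.3672, 0.2089]
orientation: [[-0.002, 1.0, -0.001], [1.0, 0.002, -0.001], [-0.001, -0.001, -1.0]]
contact_force: [-0.4, -0.7, -0.8]
grip_width: 0.937
[0.43529372 0.3661327  0.209144  ] [-0.9782352   0.17470586  0.7295721 ] 0.9360121980729613
S lid plane [-0.01797702  0.00638725  0.08041185]
lid mid [0.60644205 0.00563567 0.09153973] [0.12471996 0.12757784 0.03493723]
```

View pics/p5.png

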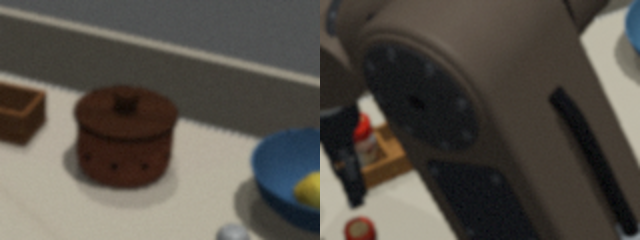

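The lid is seated flat and centred (scene half, 125,110): plane slope under 0.02 rad, height about 81 mm. Next, the spice jar.

```bash
python3 -m pendant '[{"linear":[0.001,0,0.05],"rot":[0,0,0],"claw":0.08},{"linear":[0,0,0.05],"rot":[0,0,0],"claw":0.08},{"linear":[0,0,0.022],"rot":[0,0,0],"claw":0.08},{"linear":[0,0,0],"rot":[0,0,0],"claw":0.08},{"linear":[0,0,0],"rot":[0,0,0],"claw":0.03},{"linear":[0,0,0],"rot":[0,0,0],"claw":0.03},{"linear":[0,0,0],"rot":[0,0,0],"claw":0.03},{"linear":[0,0,0],"rot":[0,0,0],"claw":0.03},{"linear":[0,0,0],"rot":[0,0,0],"claw":0.03},{"linear":[0,0,0],"rot":[0,0,0],"claw":0.03},{"linear":[0,0,0],"rot":[0,0,0],"claw":0.03}]' 60
python3 -c "
from h import *
o=get_obs();print(o['ee_pos'],o['contact_force'],o['grip_width'])"
```

```text
time_s: 20.08
ee_pos: [0.4358, 0.3684, 0.0889]
orientation: [[-0.001, 1.0, 0.002], [1.0, 0.001, 0.001], [0.001, 0.002, -1.0]]
contact_force: [-0.2, -1.2, 7.0]
grip_width: 0.505
[0.43580707 0.3684446  0.08891381] [-0.17256187 -1.23726578  6.99355879] 0.505142533322025
```

```bash
python3 -m pendant '[{"linear":[0,0,-0.02],"rot":[0,0,0],"claw":0.03},{"linear":[0,0,-0.05],"rot":[0,0,0],"claw":0.03},{"linear":[0,0,-0.05],"rot":[0,0,0],"claw":0.03},{"linear":[0,0,-0.04],"rot":[0,0,0],"claw":0.03},{"linear":[-0.03,0.03,0],"rot":[0,0,0],"claw":0.03},{"linear":[-0.03,0.04,0],"rot":[0,0,0],"claw":0.03},{"linear":[-0.03,0.04,0],"rot":[0,0,0],"claw":0.03},{"linear":[-0.03,0.04,0],"rot":[0,0,0],"claw":0.03},{"linear":[-0.003,0.024,0],"rot":[0,0,-0.06],"claw":0.03},{"linear":[0,0,0.04],"rot":[0,0,0],"claw":0.03},{"linear":[0,0,0.04],"rot":[0,0,0],"claw":0.03},{"linear":[0,0,0],"rot":[0,0,0],"claw":0.03},{"linear":[0,0,0],"rot":[0,0,0],"claw":0.03}]'
python3 - <<'E'
from cad import *
o=get_obs();p=o["ee_pos"];print(p,o["contact_force"],o["grip_width"])
cv2.imwrite("pics/p6.png",np.hstack([cv2.resize(S["frame"][100:260,190:350],None,fx=2,fy=2),cv2.resize(T["frame"][160:320,170:330],None,fx=2,fy=2)])[...,::-1])
for c in (T,S):
    P=msk(c,5,22,90,(.61,.245),.13,.042,.054); print("caddy",len(P)); 
    if len(P)>60: print(cv2.minAreaRect(P[:,:2].astype(np.float32)),rectfit(P,0,0,[.61,.246,.06]))
    P=pts([c],p[:2],.04,.07,p[2]-.02); print("jar",len(P),circ(P,p[:2],.0215) if len(P)>10 else 0, P[:,2].min() if len(P) else 0)
E
```

```text
time_s: 21.7
ee_pos: [0.61, 0.2456, 0.1692]
orientation: [[-0.061, 0.998, 0.002], [0.998, 0.061, 0.001], [0.0, 0.002, -1.0]]
contact_force: [-0.0, -0.6, 0.1]
grip_width: 0.499
[0.61007838 0.2456729  0.16946131] [-0.1010622  -0.94643028 -1.2189667 ] 0.49915798589947846
caddy 165
((0.603729784488678, 0.29019930958747864), (0.07221730053424835, 0.11758194118738174), 3.301518201828003) (array([0.6101, 0.2458, 0.0561]), np.float64(3.2), np.float64(0.0006717266150121553))
jar 161 (array([0.6068, 0.2454]), 161, 0.0017) 0.08088091776083162
caddy 357
((0.6147792935371399, 0.2416137158870697), (0.0803222730755806, 0.20799291133880615), 6.338778495788574) (array([0.6151, 0.2443, 0.0538]), np.float64(3.1), np.float64(0.001401207168927319))
jar 411 (array([0.6102, 0.2441]), 411, 0.0029) 0.07052483181387603
```

View pics/p6.png

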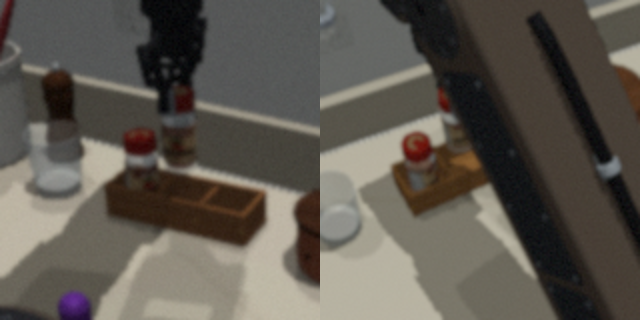

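The jar hangs upright over the middle bay (scene half, 180,150 over 185,190). Both cameras put the bay centre about 4 mm further in x, so I correct that and lower the jar.

```bash
python3 -m pendant '[{"linear":[0,0.004,0.02],"rot":[0,0,0],"claw":0.03},{"linear":[0,0,0.03],"rot":[0,0,0],"claw":0.03},{"linear":[0,0,0.015],"rot":[0,0,0],"claw":0.03},{"linear":[0,0,0.005],"rot":[0,0,0],"claw":0.03},{"linear":[0,0,0.003],"rot":[0,0,0],"claw":0.03},{"linear":[0,0,0],"rot":[0,0,0],"claw":0.03}]'
```

```text
time_s: 22.55
ee_pos: [0.6138, 0.2458, 0.0952]
orientation: [[-0.061, 0.998, 0.001], [0.998, 0.061, 0.0], [0.0, 0.001, -1.0]]
contact_force: [0.5, 0.2, -1.0]
grip_width: 0.497
```

```bash
python3 -m pendant '[{"linear":[0,0,0.0015],"rot":[0,0,0],"claw":0.03},{"linear":[0,0,0],"rot":[0,0,0],"claw":0.062},{"linear":[0,0,0],"rot":[0,0,0],"claw":0.062},{"linear":[0,0,0],"rot":[0,0,0],"claw":0.062},{"linear":[0,0,-0.03],"rot":[0,0,0],"claw":0.062},{"linear":[0,0,-0.04],"rot":[0,0,0],"claw":0.08},{"linear":[0,0,-0.04],"rot":[0,0,0.06],"claw":0.08},{"linear":[-0.05,-0.02,0],"rot":[0,0,0],"claw":0.08},{"linear":[-0.05,-0.02,0],"rot":[0,0,0],"claw":0.08},{"linear":[-0.05,-0.02,0],"rot":[0,0,0],"claw":0.08},{"linear":[-0.05,-0.02,0],"rot":[0,0,0],"claw":0.08},{"linear":[-0.05,-0.02,0],"rot":[0,0,0],"claw":0.08},{"linear":[-0.05,-0.02,0],"rot":[0,0,0],"claw":0.08},{"linear":[-0.05,-0.02,0],"rot":[0,0,0],"claw":0.08},{"linear":[-0.05,-0.02,0],"rot":[0,0,0],"claw":0.08},{"linear":[-0.034,-0.021,0],"rot":[0,0,0],"claw":0.08},{"linear":[0,0,0],"rot":[0,0,0],"claw":0.08}]'
python3 - <<'E'
from cad import *
o=get_obs();p=o["ee_pos"];print(p,o["contact_force"],o["grip_width"])
cv2.imwrite("pics/p7.png",np.hstack([cv2.resize(S["frame"][100:340,190:510],None,fx=1,fy=1),cv2.resize(T["frame"][160:280,180:340],None,fx=2,fy=2)])[...,::-1])
for n,c in (("T",T),("S",S)):
    P=msk(c,5,22,90,(.61,.245),.13,.042,.054); print("caddy",len(P),rectfit(P,0,0,[.61,.246,.06]))
    for xy in((.612,.245),(.608,.312)):
        P=pts([c],xy,.035,.055,.108); print("jar",n,len(P),circ(P,xy,.0215) if len(P)>10 else 0, P[:,2].max() if len(P) else 0)
P=pts([S],(.433,-.188),.04,.066,.08);print("salt",circ(P,(.433,-.188),.017))
E
```

```text
time_s: 24.68
ee_pos: [0.432, -0.1904, 0.2029]
orientation: [[0.002, 1.0, 0.0], [1.0, -0.002, -0.0], [-0.0, 0.0, -1.0]]
contact_force: [1.2, 0.4, 0.1]
grip_width: 0.935
[ 0.43296647 -0.18866551  0.20286587] [-0.16161621 -0.09183573 -0.13511883] 0.9332904285049884
caddy 318 (array([0.6113, 0.2469, 0.0723]), np.float64(4.1), np.float64(0.0017382097532049824))
jar T 194 (array([0.6107, 0.2455]), 194, 0.0031) 0.10791192417756656
jar T 199 (array([0.609 , 0.3105]), 199, 0.0033) 0.10794886714664398
caddy 400 (array([0.6164, 0.2463, 0.0592]), np.float64(3.4), np.float64(0.0030604309445509785))
jar S 310 (array([0.6135, 0.2448]), 310, 0.0018) 0.10756350016370919
jar S 295 (array([0.6133, 0.3078]), 295, 0.0019) 0.10775609422173149
salt (array([ 0.4335, -0.1871]), 109, 0.0013)
```

View pics/p7.png

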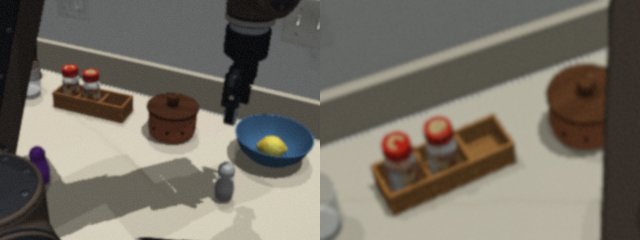

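Both jars stand upright in the caddy, with the right-hand bay free (top half, 490,145). Next, the salt.

```bash
python3 -m pendant '[{"linear":[0.001,0,0.05],"rot":[0,0,0],"claw":0.08},{"linear":[0,0,0.05],"rot":[0,0,0],"claw":0.07},{"linear":[0,0,0.038],"rot":[0,0,0],"claw":0.06},{"linear":[0,0,0],"rot":[0,0,0],"claw":0.06},{"linear":[0,0,0],"rot":[0,0,0],"claw":0.02},{"linear":[0,0,0],"rot":[0,0,0],"claw":0.02},{"linear":[0,0,0],"rot":[0,0,0],"claw":0.02},{"linear":[0,0,0],"rot":[0,0,0],"claw":0.02},{"linear":[0,0,0],"rot":[0,0,0],"claw":0.02},{"linear":[0,0,0],"rot":[0,0,0],"claw":0.02}]' 60
python3 -c "
from h import *
o=get_obs();print(o['ee_pos'],o['contact_force'],o['grip_width'])"
```

```text
time_s: 26.02
ee_pos: [0.4336, -0.1879, 0.0665]
orientation: [[-0.001, 1.0, 0.003], [1.0, 0.001, -0.002], [-0.002, 0.003, -1.0]]
contact_force: [-1.3, 0.5, 9.3]
grip_width: 0.371
[ 0.43359701 -0.18789013  0.06651229] [-1.27689903  0.54764266  9.28698703] 0.3709703911867633
```

```bash
python3 -m pendant '[{"linear":[0,0,-0.02],"rot":[0,0,0],"claw":0.02},{"linear":[0,0,-0.05],"rot":[0,0,0],"claw":0.02},{"linear":[0,0,-0.05],"rot":[0,0,0],"claw":0.02},{"linear":[0.02,0.01,-0.05],"rot":[0,0,0],"claw":0.02},{"linear":[0.05,0.025,0],"rot":[0,0,0],"claw":0.02},{"linear":[0.05,0.025,0],"rot":[0,0,0],"claw":0.02},{"linear":[0.05,0.025,0],"rot":[0,0,0],"claw":0.02},{"linear":[0.05,0.025,0],"rot":[0,0,0],"claw":0.02},{"linear":[0.05,0.025,0],"rot":[0,0,0],"claw":0.02},{"linear":[0.05,0.025,0],"rot":[0,0,0],"claw":0.02},{"linear":[0.047,0.0245,0],"rot":[0,0,-0.06],"claw":0.02},{"linear":[0,0,0.05],"rot":[0,0,0],"claw":0.02},{"linear":[0,0,0.04],"rot":[0,0,0],"claw":0.02},{"linear":[0,0,0],"rot":[0,0,0],"claw":0.02},{"linear":[0,0,0],"rot":[0,0,0],"claw":0.02}]'
python3 - <<'E'
from cad import *
o=get_obs();p=o["ee_pos"];print(p,o["contact_force"],o["grip_width"])
cv2.imwrite("pics/p8.png",np.hstack([cv2.resize(S["frame"][100:260,190:350],None,fx=2,fy=2),cv2.resize(T["frame"][160:320,180:340],None,fx=2,fy=2)])[...,::-1])
for n,c in (("T",T),("S",S)):
    P=msk(c,5,22,90,(.61,.245),.13,.042,.054); print("caddy",len(P))
    if len(P)>60:
        f=rectfit(P,0,0,[.61,.246,.06]); print(f,"bay",f[0][:2]+.068*np.array([np.sin(f[0][2]),-np.cos(f[0][2])]))
    b=p[2]-.0665; P=pts([c],p[:2],.035,b+.005,b+.05); print("salt",n,len(P),circ(P,p[:2],.021) if len(P)>10 else 0, P[:,2].min() if len(P) else 0)
E
```

```text
time_s: 27.9
ee_pos: [0.6177, 0.1797, 0.147]
orientation: [[-0.061, 0.998, 0.003], [0.998, 0.061, 0.0], [0.0, 0.003, -1.0]]
contact_force: [0.3, 1.2, 0.1]
grip_width: 0.37
[0.61781211 0.17965037 0.14717254] [ 0.029462    0.40459143 -0.78007246] 0.3711180170017347
caddy 232
(array([0.6131, 0.2449, 0.089 ]), np.float64(5.1), np.float64(0.0015943034178643814)) bay [0.61914401 0.17716914]
salt T 0 0 0
caddy 400
(array([0.616 , 0.2458, 0.06  ]), np.float64(3.4), np.float64(0.003215750544839462)) bay [0.62007755 0.17792236]
salt S 266 (array([0.6174, 0.1794]), 266, 0.002) 0.08584618397102683
```

View pics/p8.png

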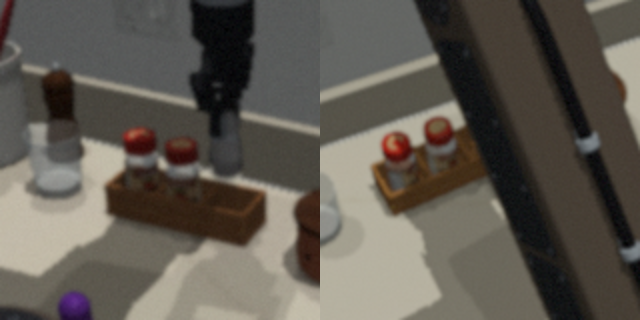

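The salt hangs upright over the free end bay (scene half, 225,150). I'll make a 2 mm correction and lower it.

```bash
python3 -m pendant '[{"linear":[-0.0015,0.002,0.02],"rot":[0,0,0],"claw":0.02},{"linear":[0,0,0.03],"rot":[0,0,0],"claw":0.02},{"linear":[0,0,0.017],"rot":[0,0,0],"claw":0.02},{"linear":[0,0,0.005],"rot":[0,0,0],"claw":0.02},{"linear":[0,0,0.003],"rot":[0,0,0],"claw":0.02},{"linear":[0,0,0],"rot":[0,0,0],"claw":0.02}]'
```

```text
time_s: 28.75
ee_pos: [0.6187, 0.1782, 0.0725]
orientation: [[-0.061, 0.998, -0.0], [0.998, 0.061, -0.0], [-0.0, -0.0, -1.0]]
contact_force: [-10.4, -2.8, 23.4]
grip_width: 0.37
```

On the floor. Releasing and retreating toward the start side.

```bash
python3 -m pendant '[{"linear":[0,0,0],"rot":[0,0,0],"claw":0.055},{"linear":[0,0,0],"rot":[0,0,0],"claw":0.055},{"linear":[0,0,0],"rot":[0,0,0],"claw":0.055},{"linear":[0,0,-0.03],"rot":[0,0,0],"claw":0.055},{"linear":[0,0,-0.05],"rot":[0,0,0],"claw":0.07},{"linear":[0,0,-0.05],"rot":[0,0,0],"claw":0.07},{"linear":[-0.05,-0.02,-0.02],"rot":[0,0,0],"claw":0.07},{"linear":[-0.05,-0.02,0],"rot":[0,0,0],"claw":0.07},{"linear":[-0.05,-0.02,0],"rot":[0,0,0],"claw":0.07},{"linear":[-0.05,-0.02,0],"rot":[0,0,0],"claw":0.07},{"linear":[-0.05,-0.02,0],"rot":[0,0,0],"claw":0.07},{"linear":[-0.05,-0.02,0],"rot":[0,0,0],"claw":0.07},{"linear":[-0.05,-0.02,0],"rot":[0,0,0],"claw":0.07},{"linear":[-0.05,-0.02,0],"rot":[0,0,0],"claw":0.07},{"linear":[-0.05,-0.02,0],"rot":[0,0,0],"claw":0.07},{"linear":[0,0,0],"rot":[0,0,0],"claw":0.07},{"linear":[0,0,0],"rot":[0,0,0],"claw":0.07}]'
python3 - <<'E'
from cad import *
o=get_obs();p=o["ee_pos"];print(p,o["contact_force"])
cv2.imwrite("pics/p9.png",np.hstack([S["frame"][100:340,190:510],cv2.resize(T["frame"][160:280,180:340],None,fx=2,fy=2)])[...,::-1])
for n,c in (("T",T),("S",S)):
    P=msk(c,5,22,90,(.61,.245),.13,.042,.054); f=rectfit(P,0,0,[.61,.246,.06]); q=f[0]; print("caddy",n,f)
    co,si=np.cos(q[2]),np.sin(q[2])
    for nm,xy,z0,z1,R in(("spice",(.612,.245),.055,.108,.0215),("twin",(.608,.312),.055,.108,.0215),("salt",(.618,.178),.072,.09,.017)):
        P=pts([c],xy,.03,z0,z1)
        if len(P)<10: continue
        r=circ(P,xy,R); d=r[0]-q[:2]; print(nm,n,r,"in caddy",(d@[co,si]).round(4),(d@[-si,co]).round(4))
    for nm,xy in(("spice",(.612,.245)),("twin",(.608,.312)),("salt",(.618,.178))):
        P=pts([c],xy,.012,.055,.15); print(nm,"top z",P[:,2].max().round(3) if len(P) else None)
    print("tumbler",circ(pts([c],(.597,.451),.06,.03,.09),(.597,.451),.039))
k=np.array([.607,.006]);P=pts([S],k,.07,.074,.13); print("lid",(P.min(0)+P.max(0))/2,np.ptp(P,axis=0))
K=pts([S],k,.075,.02,.06); print("keeper",circ(K,k,.06))
E
```

```text
time_s: 30.88
ee_pos: [0.4668, -0.2817, 0.2196]
orientation: [[-0.061, 0.998, -0.0], [0.998, 0.061, 0.0], [0.0, -0.0, -1.0]]
contact_force: [0.6, 0.2, 0.3]
grip_width: 0.821
[ 0.46723717 -0.28096746  0.21976101] [-0.17957519  0.04302813  0.77406102]
caddy T (array([0.612 , 0.2471, 0.075 ]), np.float64(4.3), np.float64(0.0015691612275624133))
spice T (array([0.6109, 0.245 ]), 195, 0.0034) in caddy -0.0013 -0.002
twin T (array([0.6088, 0.3101]), 195, 0.0029) in caddy 0.0015 0.0631
salt T (array([0.615 , 0.1794]), 68, 0.0043) in caddy -0.0021 -0.0677
spice top z 0.118
twin top z 0.117
salt top z 0.1
tumbler (array([0.5948, 0.4509]), 678, 0.003)
caddy S (array([0.6162, 0.2457, 0.0617]), np.float64(3.5), np.float64(0.003205477844654377))
spice S (array([0.6136, 0.2447]), 305, 0.0018) in caddy -0.0027 -0.0008
twin S (array([0.6131, 0.308 ]), 298, 0.0018) in caddy 0.0007 0.0624
salt S (array([0.6183, 0.18  ]), 93, 0.0025) in caddy -0.002 -0.0657
spice top z 0.113
twin top z 0.113
salt top z 0.096
tumbler (array([0.597, 0.451]), 0, nan)
lid [0.60535505 0.00544573 0.09176642] [0.12827716 0.12723189 0.03529814]
keeper (array([0.6111, 0.0071]), 665, 0.0014)
  return _methods._mean(a, axis=axis, dtype=dtype,
  ret = ret.dtype.type(ret / rcount)
```

View pics/p9.png

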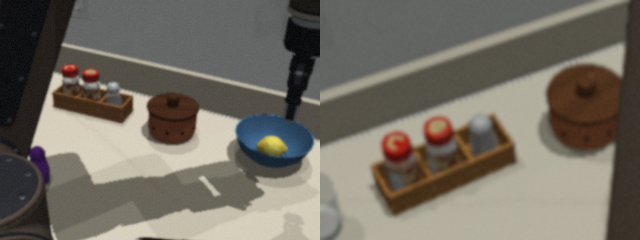

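Everything is in place: both jars and the salt stand upright in the caddy, the lid is flat on the keeper, and the lemon is in the bowl. Handing in.

```bash
python3 -c "
from station import *
print(finish_job())"
```

```text
the job is handed in; nothing more can be done
None
```

The job is done and handed in at about 31 s of the 136 s allowed. The lemon is in the blue bowl, the garlic is in the keeper with its lid on, the spice jar is in the caddy's middle bay, and the salt is in the free end bay.

What the last checks showed:
- **Caddy:** the spice jar is within 3 mm of its bay's centre. The salt is also within 3 mm, and both stand upright at the right height.
- **Matching jar:** it was not touched and measures y = 62–63 mm in the caddy. The nominal is 68 mm and the allowed range is 55–81 mm.
- **Lid:** it lies flat, with a slope under 0.02 rad and the disc top at about 81 mm. The fits put it up to 6 mm from the keeper's centre, inside the 10 mm limit. Camera bias probably accounts for part of that, since the plug can shift only 7 mm in the bore.
- **Lemon:** it is visible in the bowl. It was checked by eye only, not measured.
- **Tumbler:** it measures the same as at the start in the top camera. The scene camera's view of it was blocked by the arm at the end.

The two cameras disagreed by about 3–4 mm in x throughout, so I placed the spice jar and lid by comparing positions within each camera. The salt was checked that way in the scene camera only. No check failed.

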